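Stack the mounting slats crosswise to dry and put the scraper away

ROBOT

A 6-joint arm with a two-finger parallel gripper is mounted at the origin on the work surface. World frame = base frame: x ahead of the robot, y to its left, z up, the work surface at z = 0. Lengths are in m, angles in rad, forces in N, time in s.
With the tool pointing down it reaches from about 0.375 to 0.825 m from the base axis. Payload 5.5 kg.
Tool frame: the origin (TCP) lies at the very end of the fingers, on their centre line; the grasp point (between the pads) lies 19 mm behind it; z points along the fingers, y is the line along which they close (so a half turn about z gives the same grasp; the last joint's range is limited). The gripper opens to 85 mm and grips with 20 to 120 N. Pads are 22 mm wide; open, the fingers measure 114 mm over their backs; the gripper's body (76 mm by 85 mm) begins 54 mm behind the grasp point. The pads swing forward as they close: fully open they stand 13 mm farther back than shut.
Start: joints at [1.18, 0.314, -0.047, 1.21, 0, 1.571], TCP at [0.229, 0.555, 0.231] pointing down, gripper open.
Joint ranges: [-2.67, 2.67], [-0.69, 1.73], [-1.03, 1.25], [-2.08, 2.16], [-1.42, 1.45], [-3.14, 3.14]. Speed limits (rad/s): [2.39, 2.39, 3.01, 3.14, 3.14, 3.14].

INTERFACE

Orientations are given as [roll, pitch, yaw] about the fixed x, y, z axes, in that order (R = Rz(yaw) Ry(pitch) Rx(roll)).
In Python, from workcell import ctrl gives the robot as it stands. Calls block until the motion is done:
- ctrl.reach(position, orientation): joint-space move of the TCP to a pose.
- ctrl.movel(position, rot=None, velocity=0.15, threshold=None): straight line of the TCP; rot=None keeps the orientation; velocity is the mean speed in m/s. With threshold (N) it stops when the force on the tool has changed by that much, and returns True; else False.
- ctrl.goto_joints(angles): joint-space move.
- ctrl.move_gripper(opening): finger opening in m; the grip force is fixed at half the most; returns when the fingers have stopped.
- ctrl.sleep(seconds).
- ctrl.solve_ik(position, orientation): joint angles nearest the present ones, or None.
- ctrl.read_camera(name): name is "side" or "top"; returns a dict with "image" (420x560x3 uint8, red, green, blue), "fx", "fy", "cx", "cy" (pixels), "position" and "orientation" of the camera in the world. Camera axes: x right, y down, z forward; pixel columns grow to the right and rows downward; lengths in m; the calibration is good to about 2 mm. A picture is of the moment at which its call begins. There is no depth.
A pose or a line that the arm cannot do raises ctrl.PlanningError and nothing moves.
- ctrl.hand_in(): hands the job in; it is judged then, once.
Readings, each from a call of its own:
- ctrl.current_t(): time.
- ctrl.current_joint_positions(): joint angles.
- ctrl.current_qvel(): joint speeds.
- ctrl.current_tau(): joint torques, N m.
- ctrl.current_position(): TCP position.
- ctrl.current_orientation(): TCP orientation.
- ctrl.current_force(): force on the tool from outside, world axes, zero at the start.
- ctrl.current_torque(): the same for the moment, N m.
- ctrl.current_gripper_width(): finger opening in m.
- ctrl.current_grip_force(): force on a finger pad.
Only numpy, scipy, OpenCV 4.12 (cv2) and the standard library are available. Lean on these libraries where they do the work, as an engineer would, in place of code of your own. Each camera call takes 0.05 s, during which the arm holds its last target. There are 200 camera calls.

TASK

The scraper was left lying on the slatted drying rack: put it back in the empty slot of the tool block, blade in first and pushed fully home. Stack all the full-length slats from the tray to dry, in a crosswise tower centred on the rack and square to it: two flat slats to a layer, one near each end of the slats below, the first pair across the rack's bars and every layer across the one beneath; with an odd number, the last slat goes alone on top, near either end. Leave the short offcut in the tray and do not disturb the jaw cast, the jar or the pliers.

Things in the scene. Friction and masses are not known exactly. Their poses are not given: they have to be found in the camera images.
- slat1: full-length beech slat, a plain bar 120 x 24 x 16 mm, about 34 g; origin at the bar's centre; x along its length, y across its 24 mm width, z through its 16 mm thickness. Starts flat on the tray floor, roughly along the tray's x, at least 47 mm from neighbours on its long sides. Five to seven of the seven slats are present, all alike
- slat2: full-length beech slat, a plain bar 120 x 24 x 16 mm, about 34 g; origin at the bar's centre; x along its length, y across its 24 mm width, z through its 16 mm thickness. Starts flat on the tray floor, roughly along the tray's x, at least 47 mm from neighbours on its long sides. Five to seven of the seven slats are present, all alike
- slat3: full-length beech slat, a plain bar 120 x 24 x 16 mm, about 34 g; origin at the bar's centre; x along its length, y across its 24 mm width, z through its 16 mm thickness. Starts flat on the tray floor, roughly along the tray's x, at least 47 mm from neighbours on its long sides. Five to seven of the seven slats are present, all alike
- slat4: full-length beech slat, a plain bar 120 x 24 x 16 mm, about 34 g; origin at the bar's centre; x along its length, y across its 24 mm width, z through its 16 mm thickness. Starts flat on the tray floor, roughly along the tray's x, at least 47 mm from neighbours on its long sides. Five to seven of the seven slats are present, all alike
- slat5: full-length beech slat, a plain bar 120 x 24 x 16 mm, about 34 g; origin at the bar's centre; x along its length, y across its 24 mm width, z through its 16 mm thickness. Starts flat on the tray floor, roughly along the tray's x, at least 47 mm from neighbours on its long sides. Five to seven of the seven slats are present, all alike
- slat6: full-length beech slat, a plain bar 120 x 24 x 16 mm, about 34 g; origin at the bar's centre; x along its length, y across its 24 mm width, z through its 16 mm thickness. Starts flat on the tray floor, roughly along the tray's x, at least 47 mm from neighbours on its long sides. Five to seven of the seven slats are present, all alike
- slat7: full-length beech slat, a plain bar 120 x 24 x 16 mm, about 34 g; origin at the bar's centre; x along its length, y across its 24 mm width, z through its 16 mm thickness. Starts flat on the tray floor, roughly along the tray's x, at least 47 mm from neighbours on its long sides. Five to seven of the seven slats are present, all alike
- offcut: short offcut of the same bar, 62 x 24 x 16 mm, lying in the tray among the slats; origin at its centre, x along its length. It stays in the tray
- tray: fixed grey plastic sorting tray, 290 (x) x 334 (y) mm outside, with a low rim 4 mm thick and 10 mm high all round, floor 4 mm thick; origin at the centre of its underside, z up. The slats lie in two columns of four places: x = -66 or +66 mm, y = -123, -41, +41 or +123 mm
- rack: fixed slatted wooden drying rack (small duckboard), 180 x 180 mm: five parallel bars 22 mm wide with 17.5 mm gaps, on two battens; flat top 30 mm above the bench; origin at the centre of its underside, x along the bars, y across them, z up
- tower (a point): centre of the rack's top, axes as the rack's; the tower's centre line. The two slats of a layer lie parallel with centres about 90 mm apart, 45 mm either side of this line, so each is within a few mm of the ends of the slats it crosses. First pair along y (across the bars), second pair along x, and so on
- scraper: loose flat scraper, 180 mm, 130 g: flat steel strip 2.5 mm thick, blade 80 mm long and 50 mm wide; on the other half a black grip 100 mm long, 26 mm wide (18.5 mm high in all, flat underside). Origin on the underside at the grip's front face, where the blade begins, near the balance point; x to the blade's tip, z up. Starts lying on the rack, blade mostly away from the robot
- block: fixed dark wooden tool block, 96 (x) x 152 (y) x 49 (z) mm, clear acrylic cover 8 mm thick on top, two level slots side by side in its front; origin at the bottom of the front face's middle, x into the block, z up. The slot on its +y side is empty; the one on its -y side holds a narrow spatula whose handle, 20 mm wide, sticks 110 mm out of the front, 76 mm from the empty slot
- slot (a point): centre of the empty slot's mouth, on the slot's floor, 32 mm above the bench; x points level into the slot, z up. The slot is 60 mm wide, 9 mm high, 85 mm deep. Fully home, the scraper's grip stops against the block's front face, its origin at this point; released there it stays, resting on the slot's floor
- jaw: bystander: plaster cast of a lower jaw, 130 x 115 x 63 mm, origin under its middle; leave it where it is
- jar: bystander: closed adhesive jar, 60 mm across, 75 mm high, origin under its centre; leave it where it is
- pliers: bystander: red-handled pliers lying on the bench, 165 mm long; leave them where they are

How it is judged:
By the outcome, as a careful person would: the job done as asked, in the order asked, and still so for the second after the job is handed in, with the robot touching nothing.
Of slat1, slat2, slat3, slat4, slat5, slat6, slat7 only 5 to 7 are there at a start; the rules pass over those that are not, and their reading is None.
At some moment in a run one of slat1, slat2, slat3, slat4, slat5, slat6, slat7 may be knocked a few centimetres aside while the robot is not near it.
Once in a run the grip may slacken for a moment while it holds something.
It also fails if it takes over 210 s, if anything falls off the work surface, if the arm or the gripper's body presses on something with over 40 N, if the wrist force passes 120 N, or if a joint passes its speed limit or range.

## Working session

There is one attempt and no reset: what is moved stays moved. The work goes in short steps, each a Python script; the robot and the scene stay as the last script left them, time stands still between calls to the robot, and variables do not carry over. Pictures are saved under pics/ and viewed, at most 17 in all, crops included, and the job is handed in when it is done.

```bash
ls; mkdir -p pics
python3 - <<'E'
from workcell import ctrl
import cv2,numpy as np
for n in("top","side"):
    c=ctrl.read_camera(n);cv2.imwrite(f"pics/{n}0.png",cv2.resize(c["image"][:,:,::-1],(800,600),interpolation=cv2.INTER_CUBIC))
    print(n,c["fx"],c["fy"],c["cx"],c["cy"],c["position"],c["orientation"])
print(ctrl.current_t(),ctrl.current_orientation(),ctrl.current_gripper_width())
E
```

```text
pics
top 395.2200173808939 395.2200173808939 278.42654446274105 216.32871285685283 [0.53088541 0.01619853 0.93471126] [-3.0763289  -0.0042865  -1.55523659]
side 382.0661439601381 382.0661439601381 278.71500241059834 210.04576528258008 [ 0.51419297 -0.741197    0.78406103] [-2.32792397 -0.01479728 -0.08552587]
0.1 [-3.14004688e+00 -1.32397330e-05  2.75082325e+00] 0.0854591854476877
```

View pics/top0.png

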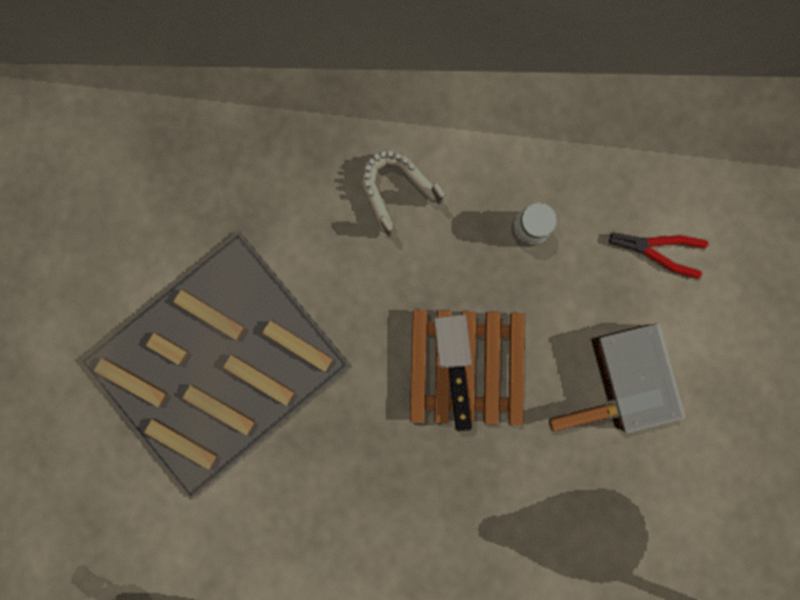

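View pics/side0.png

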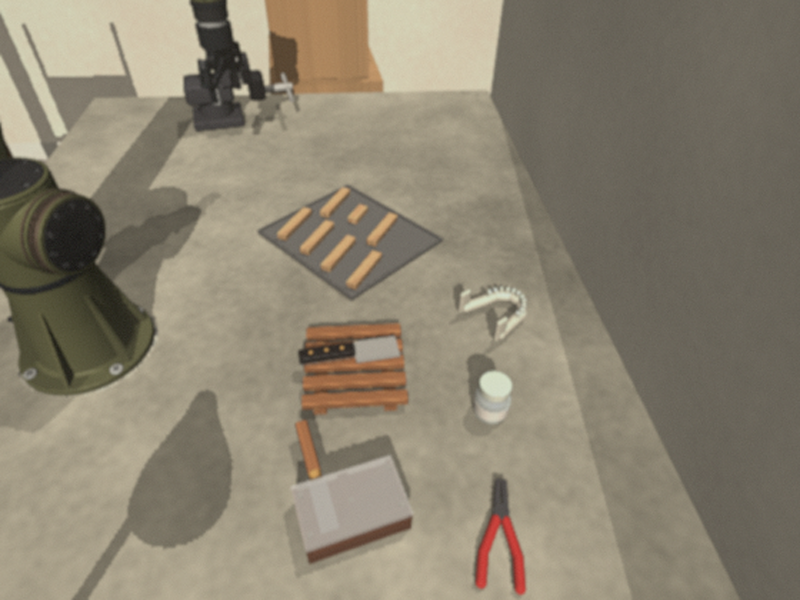

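The top view shows six full slats plus the offcut at (165,348) in the tray. The rack is at (468,367) with the scraper lying blade-up on it, and the block is at (640,380) with its front facing left. I'll take enlarged crops for the rack and block and use blob detection for the slats.

```bash
cat > h.py <<'E'
from workcell import ctrl
import cv2,numpy as np
from scipy.spatial.transform import Rotation as R
def cam(n="top"): return ctrl.read_camera(n)
def w2p(c,p):
    q=R.from_euler('xyz',c["orientation"]).inv().apply(np.atleast_2d(p)-c["position"])
    return np.c_[c["fx"]*q[:,0]/q[:,2]+c["cx"],c["fy"]*q[:,1]/q[:,2]+c["cy"]]
def p2w(c,uv,z):
    uv=np.atleast_2d(np.asarray(uv,float))
    d=np.c_[(uv[:,0]-c["cx"])/c["fx"],(uv[:,1]-c["cy"])/c["fy"],np.ones(len(uv))]
    d=R.from_euler('xyz',c["orientation"]).apply(d)
    return c["position"]+d*((z-c["position"][2])/d[:,2])[:,None]
def crop(c,x0,y0,x1,y1,s,name):
    im=cv2.resize(c["image"][y0:y1,x0:x1,::-1],None,fx=s,fy=s,interpolation=cv2.INTER_CUBIC)
    cv2.imwrite(name,im); return im
def slats(c,z=.02,roi=(50,150,250,350),sat=90,val=95):
    hsv=cv2.cvtColor(c["image"],cv2.COLOR_RGB2HSV)
    m=((hsv[...,0]<30)&(hsv[...,1]>sat)&(hsv[...,2]>val)).astype(np.uint8)
    x0,y0,x1,y1=roi; k=np.zeros_like(m);k[y0:y1,x0:x1]=m[y0:y1,x0:x1]
    out=[]
    for ct in cv2.findContours(k,cv2.RETR_EXTERNAL,cv2.CHAIN_APPROX_NONE)[0]:
        if cv2.contourArea(ct)<60: continue
        w=p2w(c,ct[:,0],z)[:,:2]
        (cx,cy),(a,b),t=cv2.minAreaRect((w*1000).astype(np.float32))
        if a<b: a,b,t=b,a,t+90
        M=cv2.moments(ct); g=p2w(c,[M["m10"]/M["m00"],M["m01"]/M["m00"]],z)[0]
        out.append((g[0],g[1],(t+90)%180-90,a,b,cx/1000,cy/1000))
    return out
E
python3 - <<'E'
from h import *
c=cam()
hsv=cv2.cvtColor(c["image"],cv2.COLOR_RGB2HSV)
print(hsv[208:212,150:154,:].reshape(-1,3)[:3], hsv[215,143:149])
for s in slats(c): print(np.round(s,3))
crop(c,270,205,490,315,3.6,"pics/rb.png");crop(c,50,155,250,350,3,"pics/tray.png")
E
```

```text
[[18 39 86]
 [17 41 87]
 [21 39 86]] [[ 20 113 136]
 [ 19 109 136]
 [ 19 114 134]
 [ 19 112 127]
 [ 17 112 114]
 [ 17  89  97]]
[  0.37    0.358  61.496 121.193  24.445   0.369   0.358]
[  0.425   0.299  60.656 120.858  24.775   0.425   0.299]
[  0.467   0.443  62.065 120.756  24.291   0.466   0.443]
[  0.474   0.236  60.259 120.76   24.936   0.474   0.236]
[ 0.522  0.386 60.32  64.968 24.963  0.522  0.386]
[  0.529   0.175  59.082 120.301  24.823   0.529   0.175]
[  0.578   0.321  59.811 121.58   24.968   0.578   0.32 ]
```

View pics/rb.png

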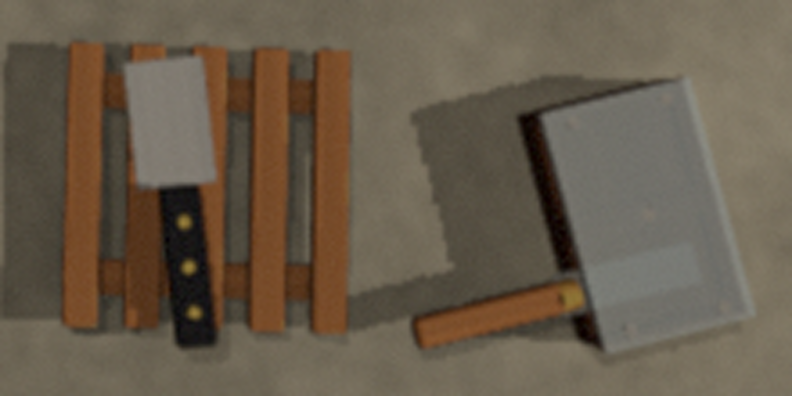

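View pics/tray.png

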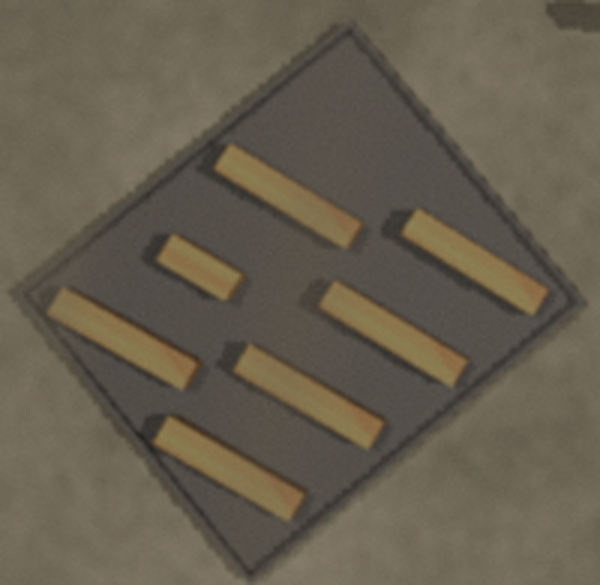

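The rack's bars run vertically: top corners (72,43), (350,52), (347,331), (63,326) in the crop. The scraper is tilted slightly, with its grip's front face at about (180,187). The block's front edge runs from (541,116) to (605,353). All six slats measure 121 x 24.7 mm, which agrees with their true size.

Run:
```python
from h import *
c=cam()
f=lambda P,z:p2w(c,(np.array(P)+.5)/3.6-.5+[270,205],z)[:,:2]
def show(n,P,z):
    w=f(P,z); d=np.roll(w,-1,0)-w
    print(n,np.round(w,4).tolist(),"mid",np.round(w.mean(0),4),"len",np.round(np.hypot(*d.T)*1e3,1),"ang",np.round(np.degrees(np.arctan2(d[:,1],d[:,0])),1))
show("rack",[(72,43),(350,52),(347,331),(65,326)],.03)
for z in(.049,.057):show("block",[(541,116),(686,80),(755,315),(605,353)],z)
show("blade",[(125,63),(203,55),(215,180),(140,187)],.0325)
show("grip",[(161,188),(200,185),(216,343),(178,347)],.0485)
show("gap",[(418,320),(580,279),(584,310),(422,348)],.045)
# side view
s=cam("side"); crop(s,190,215,300,400,3.2,"pics/sb.png")
```

```text
rack [[0.5899, -0.0125], [0.5869, -0.1898], [0.411, -0.1881], [0.4114, -0.0105]] mid [ 0.4998 -0.1002] len [177.3 176.  177.6 178.5] ang [-91.  179.4  89.9  -0.6]
block [[0.5477, -0.3046], [0.5716, -0.3953], [0.427, -0.4359], [0.4025, -0.3429]] mid [ 0.4872 -0.3697] len [ 93.9 150.1  96.2 150.2] ang [ -75.3 -164.3  104.8   14.8]
block [[0.5476, -0.3017], [0.5712, -0.3916], [0.428, -0.4318], [0.4036, -0.3397]] mid [ 0.4876 -0.3662] len [ 93.  148.8  95.3 148.9] ang [ -75.3 -164.3  104.8   14.8]
blade [[0.5775, -0.0462], [0.5834, -0.0958], [0.5044, -0.1039], [0.4993, -0.0566]] mid [ 0.5412 -0.0756] len [49.9 79.4 47.6 78.9] ang [ -83.2 -174.1   96.2    7.5]
grip [[0.4994, -0.0683], [0.5017, -0.0925], [0.4049, -0.1031], [0.4021, -0.0798]] mid [ 0.452  -0.0859] len [24.3 97.3 23.6 98. ] ang [ -84.7 -173.7   96.8    6.7]
gap [[0.4204, -0.2287], [0.4471, -0.3295], [0.4281, -0.3318], [0.4033, -0.2312]] mid [ 0.4247 -0.2803] len [104.2  19.2 103.6  17.3] ang [ -75.2 -173.1  103.8    8.1]
```

View pics/sb.png

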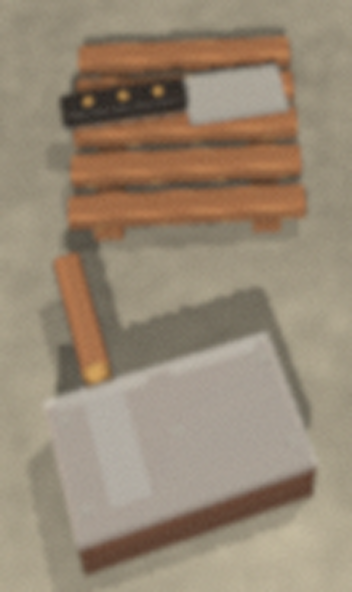

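```bash
cat >> h.py <<'E'
pi=np.pi
rot=lambda yaw:[pi,0,(yaw+pi)%(2*pi)-pi]
def st(tag=""): print(tag,"t %.1f w %.4f gf %.1f F %s p %s"%(ctrl.current_t(),ctrl.current_gripper_width(),ctrl.current_grip_force(),np.round(ctrl.current_force(),1),np.round(ctrl.current_position(),4)),flush=True)
E
python3 - <<'E'
from h import *
s=cam("side");g=lambda P,z:np.round(p2w(s,(np.array(P)+.5)/3.2-.5+[190,215],z)[:,:2],4).tolist()
print("side block",g([(268,336),(46,404)],.049),"scraper",g([(186,94)],.042), "rack",g([(80,45),(288,40),(305,195),(68,200)],.03))
y=np.radians(6.4);o=np.array([.5012,-.0803]);d=np.array([np.cos(y),np.sin(y)])
p=o-.028*d
ctrl.move_gripper(.06)
ctrl.reach([*p,.15],rot(y))
ctrl.movel([*p,.06]); r=ctrl.movel([*p,.033],velocity=.05,threshold=6);st(f"down {r}")
ctrl.move_gripper(0);st("grip")
ctrl.movel([*p,.12]);st("lift")
c=cam("top");cv2.imwrite("pics/l.png",np.vstack([crop(c,270,180,490,300,3,"/tmp/a.png"),cv2.resize(cam("side")["image"][180:320,150:370,::-1],None,fx=3,fy=3)[:240]]))
E
```

```text
side block [[0.5508, -0.3079], [0.4054, -0.3455]] scraper [[0.5017, -0.0813]] rack [[0.4131, -0.0086], [0.5902, -0.0153], [0.5888, -0.1794], [0.4099, -0.1708]]
down False t 4.6 w 0.0601 gf 0.0 F [-0.7 -1.4  0.8] p [ 0.4733 -0.0834  0.0329]
grip t 5.0 w 0.0249 gf 59.7 F [-1.6  0.1  5.5] p [ 0.4738 -0.0835  0.0335]
lift t 5.7 w 0.0246 gf 58.9 F [-0.1  0.8 -2.2] p [ 0.4727 -0.0833  0.1192]
```

View pics/l.png

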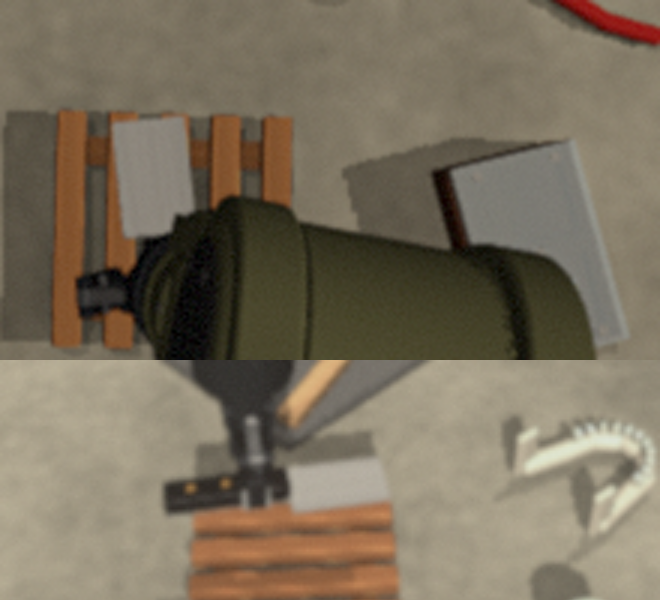

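The scraper is held level in the gripper. The blade tip corners in the top crop are (110,122) and (185,116), with the base at about (124,238) and (196,232). I'll check the held pose, then move it in front of the slot.

Run:
```python
from h import *
c=cam()
f=lambda P,z:p2w(c,(np.array(P)+.5)/3-.5+[270,180],z)[:,:2]
w=f([(110,122),(185,116),(196,232),(124,238)],.119)
print(np.round(w,4).tolist()); t=w[:2].mean(0);b=w[2:].mean(0);print("tip",t,"base",b,"yaw",np.degrees(np.arctan2(*(t-b)[::-1])), np.hypot(*(t-b)))
p=ctrl.current_position();y=np.radians(6.4);print("pred tip",p[:2]+.108*np.array([np.cos(y),np.sin(y)]))
Y=np.radians(-75.3);d=np.array([np.cos(Y),np.sin(Y)]);slot=np.array([.5133,-.3155])
q=slot-(.028+.11)*d   # tip 30 mm before mouth
ctrl.reach([*q,.13],rot(Y)); ctrl.movel([*q,.038]);st("pre")
a=crop(cam(),330,195,490,305,3.6,"/tmp/a.png");crop(cam("side"),190,250,300,400,4,"pics/pre_s.png");cv2.imwrite("pics/pre.png",a)
```

```text
[[0.5769, -0.0443], [0.5818, -0.096], [0.5023, -0.1041], [0.4975, -0.0548]]
tip [ 0.5793436  -0.07013423] base [ 0.49988259 -0.07940734] yaw 6.656319648274704 0.08000026801988235
pred tip [ 0.57961282 -0.07118766]
pre t 10.8 w 0.0243 gf 64.8 F [ 0.5  0.2 -0.4] p [ 0.4788 -0.1822  0.0386]
```

View pics/pre_s.png

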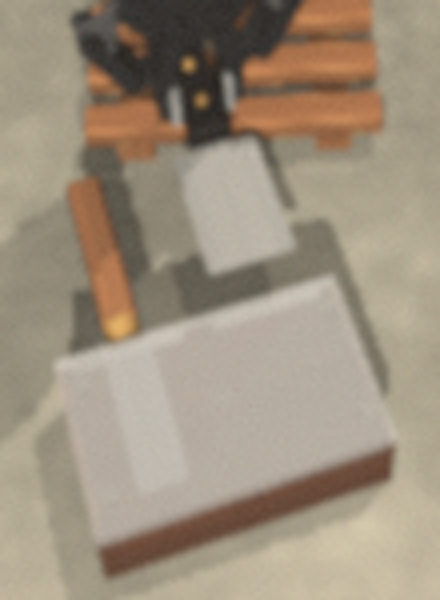

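View pics/pre.png

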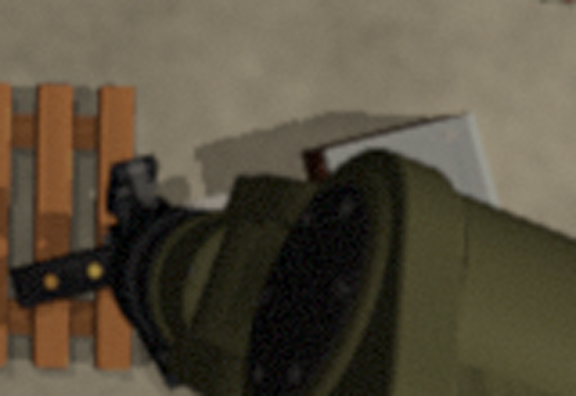

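The side crop shows the blade tip corners at (210,275) and (296,245), and the block's front top edge from (57,362) to (333,278). I'll compare the two within this same view, which cancels calibration offset.

Run:
```python
from h import *
s=cam("side");g=lambda P,z:p2w(s,(np.array(P)+.5)/4-.5+[190,250],z)[:,:2]
b=g([(333,278),(57,362)],.049);t=g([(210,275),(296,245),(258,138),(180,165)],.038)
m=b.mean(0);e=(b[0]-b[1])/np.linalg.norm(b[0]-b[1]);n=np.array([e[1],-e[0]])
print(b,np.degrees(np.arctan2(e[1],e[0])))
for q in t: print("lat %.1f into %.1f"%((q-m)@e*1e3,(q-m)@n*1e3))
a=(t[1]-t[2]);print("blade ang",np.degrees(np.arctan2(a[1],a[0])))
p=ctrl.current_position()[:2];print("tcp lat",(p-m)@e*1e3)
```

```text
[[ 0.5497699  -0.30650835]
 [ 0.40495508 -0.34372143]] 14.411489209007566
lat 13.9 into -29.5
lat 64.0 into -32.2
lat 64.6 into -107.8
lat 16.4 into -104.1
blade ang -76.0386584925703
tcp lat 37.434085125712514
```

Run:
```python
from h import *
Y=np.radians(-75.3);d=np.array([np.cos(Y),np.sin(Y)]);slot=np.array([.5133,-.3155])
p=ctrl.current_position()
r=ctrl.movel([*(slot-(.028+.012)*d),p[2]],velocity=.05,threshold=10);st(f"in {r}")
if not r:
    r=ctrl.movel([*(slot-(.028-.008)*d),p[2]],velocity=.02,threshold=12);st(f"home {r}")
q=ctrl.current_position();print("remaining origin->slot mm",(slot-.028*d-q[:2])@d*1e3)
crop(cam("side"),190,250,300,400,4,"pics/in.png")
```

```text
in False t 13.0 w 0.0242 gf 64.8 F [-0.  -0.5 -1.9] p [ 0.5031 -0.2766  0.0391]
home True t 13.7 w 0.0243 gf 65.0 F [ 0.3 -0.2 -1.3] p [ 0.5055 -0.2878  0.0383]
remaining origin->slot mm 0.7911488194502221
```

View pics/in.png

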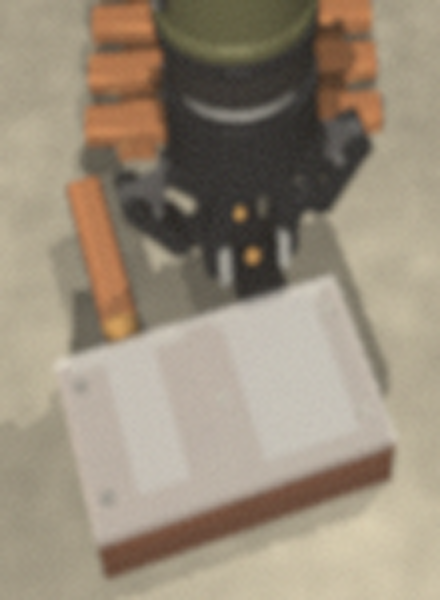

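The blade shows through the clear cover, well inside the slot, and the grip meets the front face at (258,290). Next: lower it onto the slot floor, give it a final push, release and check.

Run:
```python
from h import *
Y=np.radians(-75.3);d=np.array([np.cos(Y),np.sin(Y)])
p=np.array(ctrl.current_position())
r=ctrl.movel([p[0],p[1],.0342],velocity=.02,threshold=6);st(f"low {r}")
p=np.array(ctrl.current_position())
r=ctrl.movel([*(p[:2]+.006*d),p[2]],velocity=.02,threshold=15);st(f"push {r}")
ctrl.move_gripper(.05);st("rel")
p=np.array(ctrl.current_position())
ctrl.movel([p[0],p[1],.16])
ctrl.reach([.45,.1,.25],rot(0.5))
c=cam();crop(c,330,195,490,305,4.5,"pics/done1.png");st()
for s in slats(c):print(np.round(s,3))
```

```text
low True t 14.0 w 0.0244 gf 66.0 F [-1.2  0.   6.9] p [ 0.5055 -0.2879  0.0356]
push True t 14.3 w 0.0243 gf 65.7 F [-0.4  1.4  5. ] p [ 0.5055 -0.2881  0.0356]
rel t 14.7 w 0.0499 gf 0.0 F [-0.3  0.3 -0.1] p [ 0.5046 -0.2877  0.0348]
 t 20.0 w 0.0497 gf 0.0 F [-0.   0.5  0.6] p [0.45 0.1  0.25]
[  0.396   0.402 -29.09   24.143  23.705   0.393   0.401]
[ 0.443  0.33  61.633 58.355 24.894  0.44   0.327]
[  0.466   0.442  63.051 121.566  24.703   0.466   0.443]
[  0.48    0.245  60.259 111.78   25.719   0.476   0.24 ]
[ 0.521  0.386 60.367 66.189 25.734  0.521  0.385]
[  0.529   0.175  59.476 121.642  25.236   0.529   0.175]
[  0.578   0.32   59.874 122.262  25.501   0.577   0.32 ]
```

View pics/done1.png

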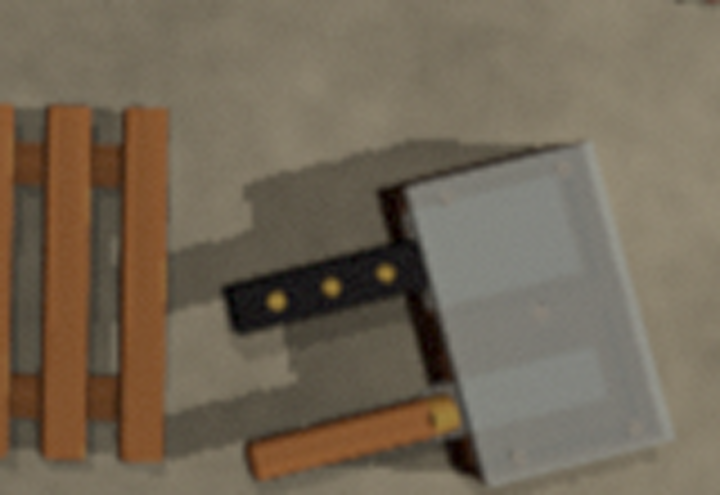

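The scraper is home: its grip butts against the front face at (412,265), parallel to the spatula. The arm hides part of the tray from the current pose, so I'll take images with the arm over the rack. First slat now.

```bash
cat >> h.py <<'E'
RC=np.array([.4999,-.1002]);RY=np.radians(-.6)
ux=np.array([np.cos(RY),np.sin(RY)]);uy=np.array([-ux[1],ux[0]])
VIEW=lambda:ctrl.reach([.46,-.22,.25],rot(0))
def look():
    S=slats(cam()); return [s for s in S if 112<s[3]<130 and 20<s[4]<29],S
def pick(s):
    y=np.radians(s[2]);p=np.array([s[5],s[6]])
    ctrl.move_gripper(.042)
    ctrl.reach([*p,.09],rot(y))
    r=ctrl.movel([*p,.0075],velocity=.12,threshold=8)
    if r: st("pick contact"); ctrl.movel([*p,.09]); return None
    ctrl.move_gripper(0); w=ctrl.current_gripper_width()
    ctrl.movel([*p,.14],velocity=.25); st("picked w0 %.4f"%w)
    return y if ctrl.current_gripper_width()>.019 else None
def place(i,ypick):
    k,side=divmod(i,2); sg=1-2*side
    if k%2==0: p=RC+sg*.045*ux; y=RY+pi/2
    else: p=RC+sg*.045*uy; y=RY
    y=min((y+n*pi for n in(-1,0,1)),key=lambda a:abs(a-ypick))
    zc=.033+.016*k
    ctrl.reach([*p,zc+.08],rot(y))
    if ctrl.current_gripper_width()<.019: st("LOST"); return False
    ctrl.movel([*p,zc+.012],velocity=.15)
    r=ctrl.movel([*p,zc-.003],velocity=.03,threshold=4); z=ctrl.current_position()[2]
    st("place %d contact %s dz %.1f mm"%(i,r,(z-zc)*1e3))
    if z-zc>.005: print("EARLY CONTACT"); return False
    ctrl.move_gripper(.042); q=ctrl.current_position()
    ctrl.movel([q[0],q[1],zc+.09],velocity=.2); return True
def tower(z,name=None):
    c=cam()
    if name: crop(c,270,185,430,305,4.5,name)
    for s in slats(c,z,roi=(270,190,425,310),sat=70,val=125):
        d=np.array([s[5],s[6]])-RC; print("  tower blob x %.1f y %.1f ang %.1f size %.0f x %.0f"%(d@ux*1e3,d@uy*1e3,s[2],s[3],s[4]))
E
python3 - <<'E'
from h import *
VIEW();S,_=look()
for s in S:print(np.round(s,3))
S.sort(key=lambda s:-s[5])
y=pick(S[0])
if y is not None and place(0,y):
    VIEW();st();S,A=look();print(len(S),len(A));tower(.046,"pics/t0.png")
E
```

```text
[  0.37    0.358  61.456 121.947  24.944   0.369   0.358]
[  0.424   0.298  60.93  120.903  25.34    0.424   0.299]
[  0.466   0.443  61.304 121.314  22.743   0.466   0.443]
[  0.473   0.236  60.873 120.486  24.216   0.473   0.236]
[  0.529   0.175  59.13  120.896  25.279   0.53    0.175]
[  0.578   0.32   60.216 122.215  25.605   0.578   0.32 ]
picked w0 0.0222 t 25.4 w 0.0222 gf 59.7 F [ 0.6 -0.3 -1. ] p [0.5772 0.3197 0.1388]
place 0 contact True dz 1.9 mm t 28.0 w 0.0220 gf 60.5 F [-1.2 -0.6  7.3] p [ 0.5457 -0.1008  0.0349]
 t 30.1 w 0.0419 gf 0.0 F [-0.4  0.  -0.5] p [ 0.4597 -0.2196  0.2487]
5 6
  tower blob x -28.1 y -36.4 ang 0.2 size 111 x 16
  tower blob x -25.6 y 78.7 ang -0.8 size 118 x 16
  tower blob x 17.7 y -74.9 ang 0.1 size 139 x 18
  tower blob x 60.6 y -0.2 ang 89.3 size 117 x 53
  tower blob x 41.4 y 80.5 ang -1.4 size 93 x 17
```

View pics/t0.png

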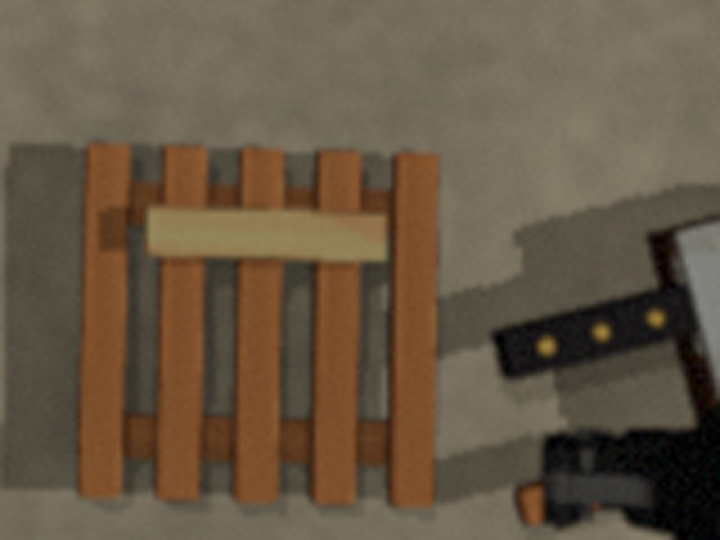

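The first slat lies across the bars at crop (147–388, 208–262), parallel to the rack's ends. Now the next three, stopping on any anomaly.

```bash
sed -i 's/def slats(c,z=.02,roi=(50,150,250,350),sat=90,val=95):/def slats(c,z=.02,roi=(50,150,250,350),sat=90,val=95,h0=0):/; s/((hsv\[...,0\]<30)/((hsv[...,0]<30)\&(hsv[...,0]>=h0)/; s/sat=70,val=125)/sat=60,val=95,h0=14)/' h.py
cat >> h.py <<'E'
def run(i):
    S,A=look(); print("seen",len(S),len(A))
    S.sort(key=lambda s:-s[5])
    y=pick(S[0]); ok=y is not None and place(i,y)
    VIEW(); tower(.046+.016*(i//2)); return ok
E
python3 - <<'E'
from h import *
tower(.046)
for i in(1,2,3):
    if not run(i): print("STOP",i);break
tower(.062,"pics/t3.png");st()
S,A=look()
for s in A:print(np.round(s,3))
E
```

```text
tower blob x 52.4 y 0.6 ang 88.2 size 120 x 43
seen 5 6
picked w0 0.0223 t 33.9 w 0.0224 gf 58.8 F [-0.5 -0.2 -2.1] p [0.5288 0.175  0.1391]
place 1 contact True dz 1.8 mm t 36.0 w 0.0224 gf 59.8 F [-1.5  0.6  7.8] p [ 0.4558 -0.0999  0.0348]
  tower blob x -45.2 y -0.0 ang 87.5 size 120 x 32
  tower blob x 52.8 y 0.8 ang 89.3 size 120 x 42
seen 4 5
picked w0 0.0223 t 42.1 w 0.0225 gf 58.7 F [-0.5  0.2 -0.7] p [0.4723 0.236  0.1392]
place 2 contact True dz 1.7 mm t 44.2 w 0.0222 gf 59.7 F [-1.7 -0.7  7.6] p [ 0.5012 -0.0553  0.0507]
  tower blob x 3.8 y 1.9 ang 0.2 size 138 x 116
seen 3 4
picked w0 0.0220 t 50.5 w 0.0219 gf 59.2 F [ 0.3 -1.  -0.1] p [0.4653 0.442  0.1388]
place 3 contact True dz 1.9 mm t 53.6 w 0.0219 gf 60.1 F [-0.9  0.8  7.4] p [ 0.5003 -0.1454  0.0509]
  tower blob x 0.6 y -44.2 ang 0.2 size 121 x 24
  tower blob x -2.3 y 15.1 ang 0.3 size 131 x 90
  tower blob x 0.5 y -44.2 ang 0.2 size 121 x 24
  tower blob x 4.5 y 15.2 ang 0.3 size 132 x 90
 t 55.3 w 0.0416 gf 0.0 F [-0.3  0.  -0.5] p [ 0.4592 -0.219   0.2477]
[  0.406   0.357  61.87  121.894  24.89    0.406   0.357]
[  0.424   0.298  61.014 120.92   25.248   0.425   0.299]
[ 0.522  0.388 60.32  61.151 24.963  0.522  0.388]
```

View pics/t3.png

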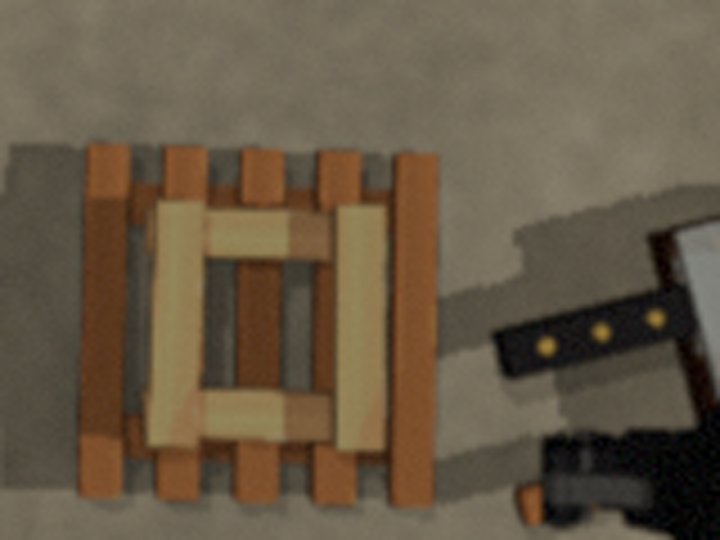

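The two layers are square and centred. One tray slat was knocked and now lies about 44 mm from its neighbour, so I'll pick that neighbour with a narrower opening, shifted 3 mm away, and then the last one normally.

```bash
sed -i 's/def pick(s):/def pick(s,op=.042):/; s/^    ctrl.move_gripper(.042)\n    ctrl.reach(\[\*p,.09/X/' h.py
python3 - <<'E'
s=open('h.py').read()
s=s.replace("    ctrl.move_gripper(.042)\n    ctrl.reach([*p,.09]","    ctrl.move_gripper(op)\n    ctrl.reach([*p,.09]");open('h.py','w').write(s)
from h import *
S,A=look();S.sort(key=lambda s:-s[5]);s=list(S[0]);print(len(S),np.round(s,3))
s[5]+=.0026;s[6]-=.0014
y=pick(s,.036)
if y is not None and place(4,y):
    VIEW();S,A=look()
    for s in A:print(np.round(s,3))
    if len(S)==1: print(run(5))
else: VIEW()
tower(.078,"pics/t5.png");st()
for s in look()[1]:print(np.round(s,3))
cv2.imwrite("pics/s5.png",cv2.resize(cam("side")["image"][:,:,::-1],(800,600),interpolation=cv2.INTER_CUBIC))
E
```

```text
2 [  0.424   0.298  61.134 120.945  25.118   0.425   0.299]
picked w0 0.0223 t 59.3 w 0.0220 gf 58.8 F [-0.2  0.2 -0.4] p [0.4267 0.2969 0.1391]
place 4 contact True dz 1.7 mm t 61.9 w 0.0224 gf 59.5 F [-1.1  0.9  5.8] p [ 0.5457 -0.1008  0.0667]
[  0.406   0.357  61.832 121.916  24.952   0.406   0.357]
[ 0.522  0.388 60.32  61.151 24.963  0.522  0.388]
seen 1 2
picked w0 0.0225 t 68.3 w 0.0221 gf 58.8 F [-0.4  0.1 -1.1] p [0.4051 0.3568 0.1391]
place 5 contact True dz 1.7 mm t 71.0 w 0.0228 gf 59.7 F [-0.7  0.5  7.7] p [ 0.4557 -0.0999  0.0667]
  tower blob x 2.7 y -0.9 ang -0.6 size 135 x 123
True
  tower blob x 5.6 y -0.9 ang -0.6 size 136 x 123
 t 73.2 w 0.0419 gf 0.0 F [-0.4 -0.5 -0.8] p [ 0.4596 -0.2194  0.2491]
[ 0.522  0.387 60.807 61.093 25.027  0.523  0.388]
```

View pics/t5.png

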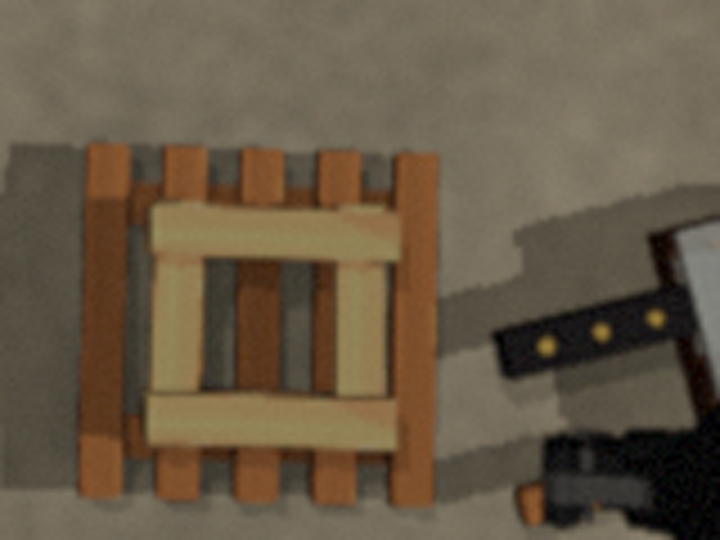

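View pics/s5.png

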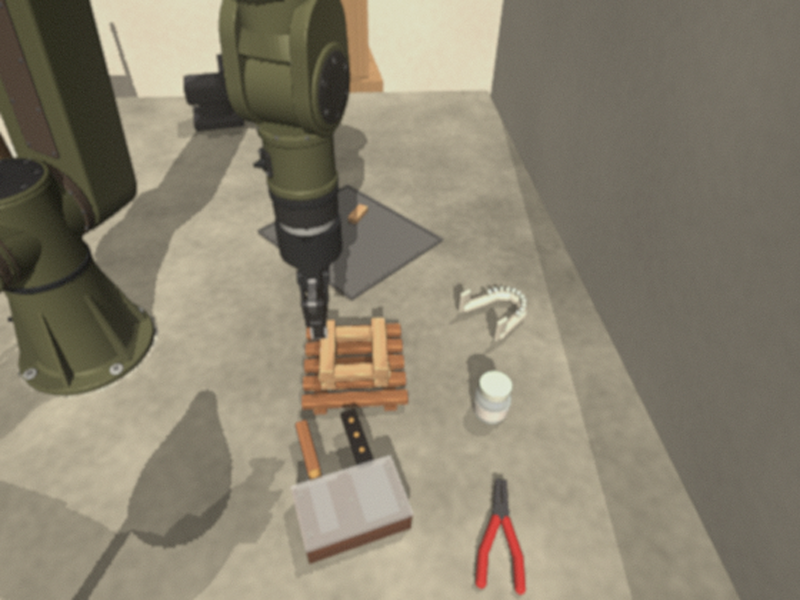

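Three layers stand square on the rack, only the offcut at (357,213) is left in the tray, and the bystanders haven't moved. As a cheap check that the scraper is home, I'll nudge the end of its grip with closed fingers, then hand in.

Run:
```python
from h import *
Y=np.radians(-75.3);d=np.array([np.cos(Y),np.sin(Y)]);slot=np.array([.5133,-.3155])
ctrl.move_gripper(0)
q=slot-.132*d
ctrl.reach([*q,.17],rot(Y)); ctrl.movel([*q,.040],velocity=.08);st()
r=ctrl.movel([*(slot-.100*d),.040],velocity=.025,threshold=8)
e=np.array(ctrl.current_position());st(f"push {r} dist {(slot-e[:2])@d*1e3:.1f}")
ctrl.movel([*(e[:2]-.015*d),.040],velocity=.05); p=ctrl.current_position(); ctrl.movel([p[0],p[1],.2])
VIEW()
a=crop(cam(),270,185,490,305,3.4,"pics/f.png");cv2.imwrite("pics/f.png",a);st()
```

```text
t 79.6 w 0.0001 gf 0.0 F [-0.3 -0.6 -0.3] p [ 0.4802 -0.188   0.0405]
push True dist 111.8 t 80.5 w -0.0003 gf 0.0 F [0.1 0.4 0. ] p [ 0.4844 -0.2076  0.0392]
 t 86.2 w -0.0002 gf 0.0 F [ 0.2 -0.2  0.2] p [ 0.46 -0.22  0.25]
```

View pics/f.png

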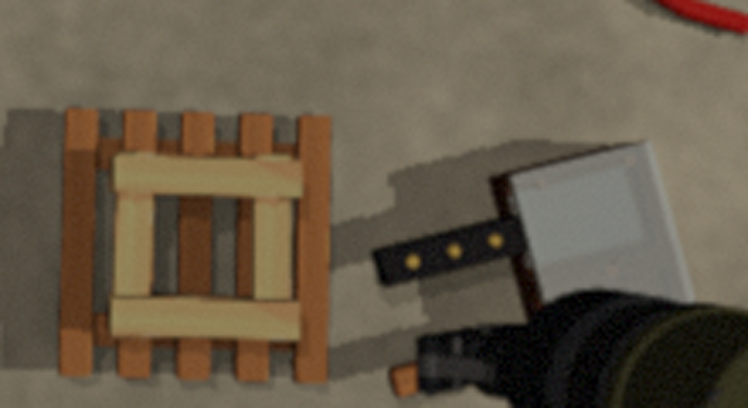

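The push stopped where it should: fingers 112 mm from the mouth, which is 100 mm of grip plus about 11 mm of half finger. The tower is untouched.

```bash
python3 -c "
from h import *
print(ctrl.hand_in())"
```

```text
the job is handed in; nothing more can be done
None
```

The job is handed in: the scraper is fully home in the empty slot, all six slats found are stacked in a three-layer crosswise tower centred on the rack, the offcut is still in the tray, and the jaw cast, jar and pliers look unmoved in the last pictures (the hand-in returned no verdict).

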